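# Pack a swab kit and a slide-smear kit from the bench stock

## Task

Make up the two sampling kits in the grey moulded trays. The swab kit (the longer tray, with two round wells) gets the swab pack lying in its long recess, and the sample vial and the dropper bottle standing upright in the round wells, one in each, whichever way round; the slide-smear kit (the shorter tray, with no round wells) gets the marker pen lying in its slim recess and the slide mailer lying flat in its broad pocket. The mailer is held down by the organiser's shelf and only comes up once it has been drawn forward; let everything sit fully down in its recess, and leave the foil-covered jar where it stands.

Things in the scene. Friction and masses are not known exactly. Their poses are not given: they have to be found in the camera images.
- swab_tray: Longer mid-grey moulded tray (swab kit), fixed, 114 mm in x, 206 in y, deck 24 mm above the bench. Origin: centre of underside, z up; yaw within 0.15 rad. Long recess 40 (x) by 188 mm (y), centre x -31, y 0, floor 19 mm above the bench (5 deep, 40 mm gap mid front wall). Two equal round wells, 50 mm across, centres x +26, y +50 and y -50, floors 3 mm above the bench (21 deep). The trays swap places.
- smear_tray: Shorter mid-grey moulded tray (slide-smear kit), fixed, 106 mm in x, 170 in y, deck 24 mm above the bench. Origin: centre of underside, z up; yaw within 0.2 rad. Slim recess 34 (x) by 152 mm (y), centre x -31, y 0, floor 19 mm above the bench (5 deep, 40 mm gap mid front wall). Broad pocket 50 (x) by 102 mm (y), centre x +22, y 0, floor 14 mm above the bench (10 deep).
- organiser: Light grey organiser, fixed, yaw within 0.2 rad. Base plate 3 mm thick, x -53 to +47 mm, 84 mm wide (y). A low shelf covers x 0 to +47; screw caps fixed on it top out 47 mm above the bench. Under it a lane 40 mm wide, centred on y 0, ceiling 25 mm above the bench, open to -x (forward); the base before the shelf is open above and at the sides. Origin: on the bench under the shelf's front lip; z up.
- mailer: White flat plastic slide mailer, loose, 84 mm in x, 32 in y, 18 high, 24 to 45 g. Origin: centre of underside. Lies on the organiser's base along the lane, rear (+x) 34 to 42 mm under the shelf, front end sticking out 42 to 50 mm: grip it there across the 32 mm, draw it forward (-x) at least 45 mm, then lift. In its tray its x axis lies along the tray's y, either way round.
- vial: Clear round sample vial with white cap, loose, upright, body 28 mm and cap 30 mm in diameter, 68 mm high, 22 to 40 g. Origin: centre of its underside; z up.
- dropper_bottle: Dropper bottle with a pointed nozzle, loose, upright, body 34 mm in diameter up to 60 mm above its foot, shoulder above that, nozzle tip at 86 mm, 36 to 63 g. Origin: centre of its underside; z up.
- swab_pack: Swab in its flat white pack, loose, lying flat, 24 mm along x, 172 mm along y, 9 mm high. Origin: centre of its underside. In the tray its y axis lies along the tray's y axis, either way round.
- marker_pen: Marker pen for labelling slides, white barrel with a dark cap, loose, lying on the bench, 17 mm along x, 135 mm along y, 16 mm high, 18 g. Origin: underside, middle of its length and width; best gripped across the middle. In the tray its y axis lies along the tray's y axis, either way round.
- foil_jar: Small round jar covered with foil, loose, 50 mm in diameter, 48 mm high, not part of the kits; it stands in the row with the vial and the dropper bottle. Origin: centre of its underside.
Mind the look-alikes: they are no part of the job. Leave any yellow look-alike of the vial alone.

How it is judged:
By the outcome, as a careful person would: the job done as asked, in the order asked, and still so for the second after the job is handed in, with the robot touching nothing.
It also fails if it takes over 112 s, if anything falls off the work surface, if the arm or the gripper's body presses on something with over 40 N, if the wrist force passes 120 N, or if a joint passes its speed limit or range.

## Robot

A 6-joint arm with a two-finger parallel gripper is mounted at the origin on a cart in front of the work surface, level with it; the furniture and walls round the work are solid. World frame = base frame: x ahead of the robot, y to its left, z up, the work surface at z = 0. Lengths are in mm, angles in rad, forces in N, time in s.
With the tool pointing down it reaches from about 350 to 775 mm from the base axis. Payload 7.3 kg.
Tool frame: the origin (TCP) lies midway between the tips of the shut fingers; the grasp point (between the pads) lies 19 mm behind it; z points along the fingers, y is the line along which they close (so a half turn about z gives the same grasp; the last joint's range is limited). The gripper opens to 92 mm and grips with 3 to 60 N. Pads are 19 mm wide; open, the fingers measure 130 mm over their backs; the gripper's body (75 mm by 190 mm) begins 47 mm behind the grasp point.
Start: joints at [1.007, 0.342, 1.524, -0, 1.275, -0.146], TCP at [213.007, 479.867, 226.741] pointing down, gripper open.
Joint ranges: [-2.53, 2.53], [-0.77, 2.02], [0.04, 2.7], [-1, 4.14], [0.28, 2.66], [-3.11, 3.11]. Speed limits (rad/s): [2.57, 2.57, 3.14, 3.14, 3.14, 3.14].

## Interface

Orientations are given as [roll, pitch, yaw] about the fixed x, y, z axes, in that order (R = Rz(yaw) Ry(pitch) Rx(roll)).
In Python, from plant import bot gives the robot as it stands.
- The arm moves only by the tool jog_arm, never from a script. Its arguments are lists of equal length, an entry for each row: "dp": the shift along the tool's x, y, z in m, a list of three; "twist": the turn about the tool's z in degrees. A call has 1 to 10 rows; each row shifts and turns the commanded pose from where the row before left it, along the tool's axes as they then stand; what a row does not reach is not made up. A row lasts 1/8 s, in which the tool goes at most 62.5 mm and 10.7 degrees, less where a joint would pass 70% of its speed; a pose out of reach is approached as far as the arm can. A call is refused whole if a number of a shift passes 0.0625 or a number of a turn 10.7, either way. A call with a gripper value outside its range is refused whole. "jaw" is the finger opening in m, from 0 to 0.0918, set as the call begins (left out, the last holds). The fingers move at their own pace and stop on an object; the grip force is fixed at half the most. Time passes only in rows, so rows that do not move let the fingers close. It gives the time, the measured TCP pose, the force, the opening and the grip force at its end, in the units of the state.
- bot.get_obs(): the state, without advancing time (a new reading comes with each control period).
- bot.capture(name): name is "side" or "top"; returns the picture (400x640x3 uint8, blue, green, red); there is no depth.
- bot.camera_params(name): a dict with "fx", "fy", "cx", "cy" (pixels), "k1" (the pictures are not rectified: a ray, as slopes to the right and down, at radius r is drawn at 1 + k1 r^2 times it, then the intrinsics apply), "R" (3x3) and "t" (3): a world point X has camera coordinates R X + t. Camera axes: x right, y down, z forward; pixel columns grow to the right and rows downward; lengths in mm; the calibration is good to about 2 mm. A picture is of the moment at which its call begins. camera_params takes no time and is no camera call.
- bot.close_job(): hands the job in; it is judged then, once.
Trained networks look in the newest picture that a camera, given by its name, has taken for a name from the list of things; names that differ only in an ending like _2 or _b are one class to them, and where a whole thing is asked for, a point or a joint stands for the part that bears it (a point fixed in the world has none). Each returns a list of dicts, best first, with "confidence" (0 to 1); they miss things now and then, are a little off and sometimes report something else, mostly with a low value. They report only what shows in the picture. A call takes as long as a camera call. They do not tell look-alikes from the thing itself.
- bot.find_in(camera, label): "bbox" ([centre column, centre row, width, height] in pixels, round what is visible of it).
- bot.masks_of(camera, label): "pixels" (400x640 bool, what is visible of it) and "bbox" ([centre column, centre row, width, height] in pixels, round what is visible of it).
The state is a dict: "time": time; "joint_positions": joint angles; "dq": joint speeds; "tau": joint torques, N m; "tool_pos": TCP position; "tcp_rot": TCP orientation; "contact_force": force on the tool from outside, world axes, zero at the start; "moment": the same for the moment, N m; "grip_width": finger opening in mm; "finger_force": force on a finger pad.
Only numpy, scipy, OpenCV 4.12 (cv2) and the standard library are available. Lean on these libraries where they do the work, as an engineer would, in place of code of your own. Each camera call takes 0.05 s, during which the arm holds its last target. There are 200 camera calls.

## Working session

There is one attempt and no reset: what is moved stays moved. The work goes in short steps, Python scripts to look and compute and a tool call to move; the robot and the scene stay as the last step left them, time stands still between calls to the robot, and variables do not carry over. Pictures are saved under pics/ and viewed, at most 16 in all, crops included, and the job is handed in when it is done.

Besides the shell and the picture viewer there is one more tool, called after "Emit:" as name(argument=value, ...), one argument or row to a line, values as JSON. jog_arm: Moves the arm, as the interface text tells. Its arguments: {"type":"object","properties":{"dp":{"type":"array"},"twist":{"type":"array"},"jaw":{"type":"number"}},"required":["dp","twist"]}

```bash
ls; mkdir -p pics; python3 - <<'E'
from plant import bot
import cv2
for n in("top","side"):
    im=bot.capture(n); cv2.imwrite(f"pics/{n}0.png",im)
    p=bot.camera_params(n); print(n,p)
print(bot.get_obs())
E
```

```text
pics
top {'fx': 468.85696083822984, 'fy': 468.85696083822984, 'cx': 323.72254139892095, 'cy': 195.0979807987172, 'k1': -0.11286691419851388, 'R': array([[-0.0285299 , -0.99939999, -0.01963957],
       [-0.97985047,  0.03184662, -0.19717721],
       [ 0.19768435,  0.01361839, -0.98017113]]), 't': array([  28.17408974,  526.29616874, 1045.58330082])}
side {'fx': 395.20627689624416, 'fy': 395.20627689624416, 'cx': 327.95258873870534, 'cy': 192.37753027216982, 'k1': -0.01931557687989983, 'R': array([[ 0.93664961, -0.34981425,  0.01781851],
       [-0.18325514, -0.53276064, -0.82618621],
       [ 0.29850471,  0.77058166, -0.5631153 ]]), 't': array([-492.11214422,  148.41193944,  837.85416643])}
{'time': 0.1, 'joint_positions': array([ 1.00702834e+00,  3.42661737e-01,  1.52489621e+00,  2.82178061e-05,
        1.27539926e+00, -1.45990726e-01]), 'dq': array([ 0.00023969, -0.003031  , -0.00318631,  0.00055717,  0.00093582,
       -0.00096542]), 'tau': array([ 1.17514435e-03, -4.32003736e+01, -2.44695067e+01,  7.18549825e-02,
        5.26715477e-02, -1.01500052e-05]), 'tool_pos': array([212.78636863, 479.56176851, 226.1187739 ]), 'tcp_rot': array([-3.14024655e+00, -2.25201881e-04,  2.72380701e+00]), 'contact_force': array([-0.31452434,  0.63114886, -0.29160903]), 'moment': array([-0.00264661,  0.00424705, -0.00767428]), 'finger_force': 0.0, 'grip_width': 91.79036847351698}
```

View pics/top0.png

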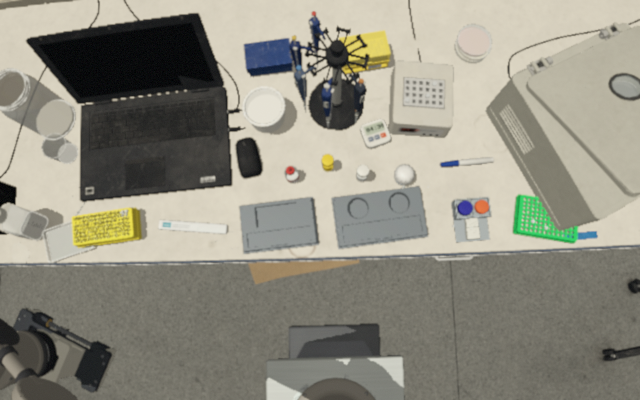

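View pics/side0.png

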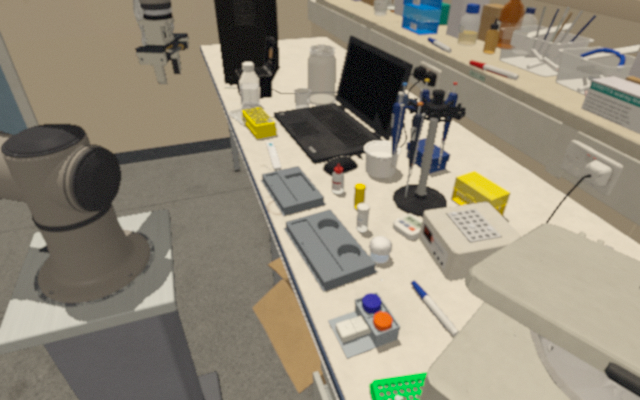

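```bash
cat > h.py <<'E'
import numpy as np, cv2
from plant import bot
from scipy.optimize import minimize
P={n:bot.camera_params(n) for n in("top","side")}
def proj(n,X):
    p=P[n]; c=np.atleast_2d(X)@p["R"].T+p["t"]; s=c[:,:2]/c[:,2:]
    s=s*(1+p["k1"]*(s**2).sum(1,keepdims=True))
    return s*[p["fx"],p["fy"]]+[p["cx"],p["cy"]]
def back(n,uv,z):
    p=P[n]; d=(np.array(uv,float)-[p["cx"],p["cy"]])/[p["fx"],p["fy"]]; s=d.copy()
    for _ in range(20): s=d/(1+p["k1"]*(s**2).sum())
    r=p["R"].T@np.append(s,1); o=-p["R"].T@p["t"]
    return o+r*(z-o[2])/r[2]
def box(sx,sy,h,z0=0,xo=0): return np.array([[xo+a*sx/2,b*sy/2,z] for a in(-1,1) for b in(-1,1) for z in(z0,z0+h)])
def cyl(*prof):
    t=np.linspace(0,2*np.pi,24,endpoint=False)
    return np.vstack([np.c_[r*np.cos(t),r*np.sin(t),0*t+z] for r,z in prof])
M=dict(swab_tray=box(114,206,24),smear_tray=box(106,170,24),mailer=box(84,32,18,3),swab_pack=box(24,172,9),
 marker_pen=box(17,135,16),vial=cyl((14,0),(14,50),(15,52),(15,68)),dropper_bottle=cyl((17,0),(17,60),(3,86)),foil_jar=cyl((25,0),(25,48)),
 organiser=box(100,84,25,0,-3))
def hullimg(n,X):
    im=np.zeros((1600,2560),np.uint8); h=cv2.convexHull((proj(n,X)*4*16+32).astype(np.int32))
    cv2.fillConvexPoly(im,h,255,shift=4); return cv2.resize(im,(640,400),interpolation=cv2.INTER_AREA)/255.
def place(X,q):
    c,s=np.cos(q[2]),np.sin(q[2]); return X@np.array([[c,-s,0],[s,c,0],[0,0,1]]).T+[q[0],q[1],0]
def fit(name,masks,q0,yaw=True):
    def f(q):
        qq=[q[0]*10,q[1]*10,q[2]*.1 if yaw else 0]; e=0
        for n,m in masks.items():
            h=hullimg(n,place(M[name],qq)); e+=1-np.minimum(h,m).sum()/np.maximum(h,m).sum()
        return e/len(masks)
    x=np.array([q0[0]/10,q0[1]/10,q0[2]*10]); S=np.vstack([x,x+np.eye(3)])
    r=minimize(f,x,method="Nelder-Mead",options=dict(initial_simplex=S,maxiter=120))
    return np.round([r.x[0]*10,r.x[1]*10,r.x[2]*.1 if yaw else 0,r.fun],3)
E
python3 - <<'E'
from h import *
bot.capture("top");bot.capture("side")
for L in M:
    for n in("top","side"):
        for i,d in enumerate(bot.masks_of(n,L)[:3]):
            if d["confidence"]<.3: continue
            b=d["bbox"]; q0=np.append(back(n,b[:2],M[L][:,2].mean())[:2],0)
            if n=="top" and L=="marker_pen": pass
            out=fit(L,{n:d["pixels"].astype(float)},q0,L not in("vial","dropper_bottle","foil_jar"))
            print(L,n,round(d["confidence"],2),np.round(b),out)
t=cv2.imread("pics/top0.png")[140:265,145:625]; 
a=cv2.resize(t[:, :240],None,fx=3.3,fy=3.3,interpolation=3)[:300]
b=cv2.resize(cv2.imread("pics/top0.png")[145:250,270:500],None,fx=3.4,fy=3.4,interpolation=3)
cv2.imwrite("pics/c1.png",b)
E
```

```text
swab_tray top 0.83 [379. 218.  96.  63.] [ 4.77563e+02 -1.18225e+02  1.07000e-01  8.80000e-02]
swab_tray side 0.91 [331. 248.  90.  83.] [ 4.74256e+02 -1.27432e+02  1.30000e-01  6.10000e-02]
swab_tray side 0.71 [363. 217.  14.  33.] [ 6.09025e+02  4.71800e+00 -5.30000e-01  8.70000e-01]
smear_tray top 0.56 [280. 224.  78.  58.] [4.63700e+02 1.24857e+02 8.80000e-02 1.03000e-01]
smear_tray side 0.94 [291. 191.  63.  51.] [4.61878e+02 1.18095e+02 1.00000e-01 5.00000e-02]
smear_tray side 0.72 [435. 308.  45.  53.] [ 641.294 -314.927   -0.824    0.88 ]
mailer top 0.83 [473. 230.  15.  22.] [ 4.46413e+02 -3.41487e+02  1.10000e-02  4.91000e-01]
swab_pack top 0.76 [192. 226.  69.  15.] [ 4.69309e+02  3.36981e+02 -9.10000e-02  8.50000e-02]
swab_pack side 0.78 [274. 156.  16.  23.] [ 4.64740e+02  3.29881e+02 -9.60000e-02  1.07000e-01]
marker_pen top 0.62 [465. 162.  53.  13.] [ 6.09115e+02 -3.43662e+02  7.20000e-02  1.42000e-01]
marker_pen side 0.89 [433. 308.  46.  55.] [ 6.08646e+02 -3.42861e+02  2.00000e-02  4.18000e-01]
vial top 0.52 [363. 174.  13.  17.] [ 5.79983e+02 -7.94230e+01  0.00000
[... 402 characters left out ...]
21.] [5.84119e+02 8.96570e+01 0.00000e+00 1.36000e-01]
dropper_bottle side 0.56 [337. 176.  15.  29.] [5.8377e+02 8.8785e+01 0.0000e+00 1.0100e-01]
foil_jar top 0.92 [405. 174.  22.  23.] [ 5.76105e+02 -1.81322e+02  0.00000e+00  1.79000e-01]
foil_jar top 0.72 [473. 229.  15.  24.] [ 4.39343e+02 -3.32883e+02  0.00000e+00  3.92000e-01]
foil_jar side 0.95 [379. 251.  25.  31.] [ 5.75827e+02 -1.83402e+02  0.00000e+00  1.94000e-01]
organiser top 0.96 [472. 217.  41.  47.] [ 4.66538e+02 -3.42191e+02  9.00000e-03  2.71000e-01]
organiser top 0.73 [466. 162.  48.   9.] [ 612.298 -338.713    0.843    0.818]
organiser side 0.83 [366. 327.  71.  63.] [ 4.67674e+02 -3.41723e+02  7.60000e-02  3.36000e-01]
```

View pics/c1.png

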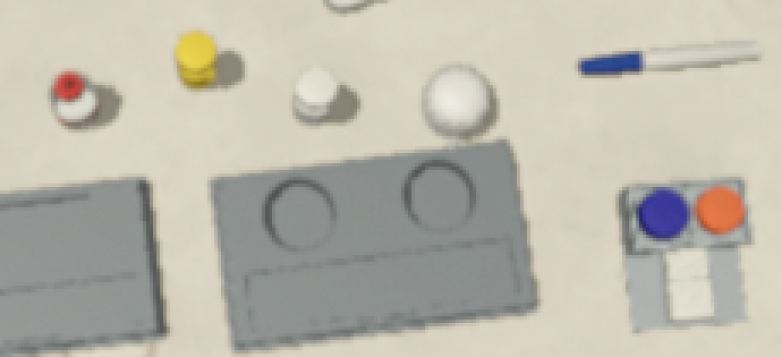

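```bash
python3 - <<'E'
from h import *
def b(u,v,z): print((u,v),np.round(back("top",(u/3.4+270-.5+.15,v/3.4+145-.5+.15),z),1))
print("wells");b(300,215,24);b(439,198,24)
print("swab corners FL BL BR FR");[b(*c,24) for c in((235,345),(213,180),(509,142),(536,302))]
print("smear right F,B");b(163,328,24);b(147,181,24)
print("org base front L,R");b(635,331,3);b(748,322,3)
print("shelf back L R");b(624,188,25);b(744,180,25)
print("shelf front L R");b(630,252,25);b(749,243,25)
print("mailer front L R, lip L R");[b(*c,21) for c in((673,320),(713,316),(667,250),(707,247))]
print("pen tips");b(579,67,8);b(760,50,8);b(641,61,8)
E
python3 - <<'E'
import sys; sys.path.insert(0,'.')
from h import *
import cv2
t=cv2.imread("pics/top0.png");s=cv2.imread("pics/side0.png")
A=cv2.resize(t[190:265,230:435],(800,293),interpolation=3);B=cv2.resize(s[280:360,320:460],(525,300),interpolation=3)
o=np.zeros((593,800,3),np.uint8);o[:293]=A;o[293:,:525]=B;cv2.imwrite("pics/c2.png",o)
E
```

```text
wells
(300, 215) [498.9 -68.2  24. ]
(439, 198) [ 507.8 -166.7   24. ]
swab corners FL BL BR FR
(235, 345) [409.  -19.4  24. ]
(213, 180) [525.9  -7.9  24. ]
(509, 142) [ 546.6 -219.    24. ]
(536, 302) [ 432.  -230.3   24. ]
smear right F,B
(163, 328) [422.4  30.2  24. ]
(147, 181) [526.7  38.7  24. ]
org base front L,R
(635, 331) [ 411.1 -304.     3. ]
(748, 322) [ 414.4 -386.3    3. ]
shelf back L R
(624, 188) [ 510.5 -298.5   25. ]
(744, 180) [ 513.4 -385.5   25. ]
shelf front L R
(630, 252) [ 464.7 -299.    25. ]
(749, 243) [ 468.1 -384.8   25. ]
mailer front L R, lip L R
(673, 320) [ 416.2 -326.8   21. ]
(713, 316) [ 417.9 -355.5   21. ]
(667, 250) [ 465.8 -326.7   21. ]
(707, 247) [ 466.9 -355.6   21. ]
pen tips
(579, 67) [ 604.3 -277.5    8. ]
(760, 50) [ 613.3 -413.3    8. ]
(641, 61) [ 607.4 -323.6    8. ]
```

View pics/c2.png

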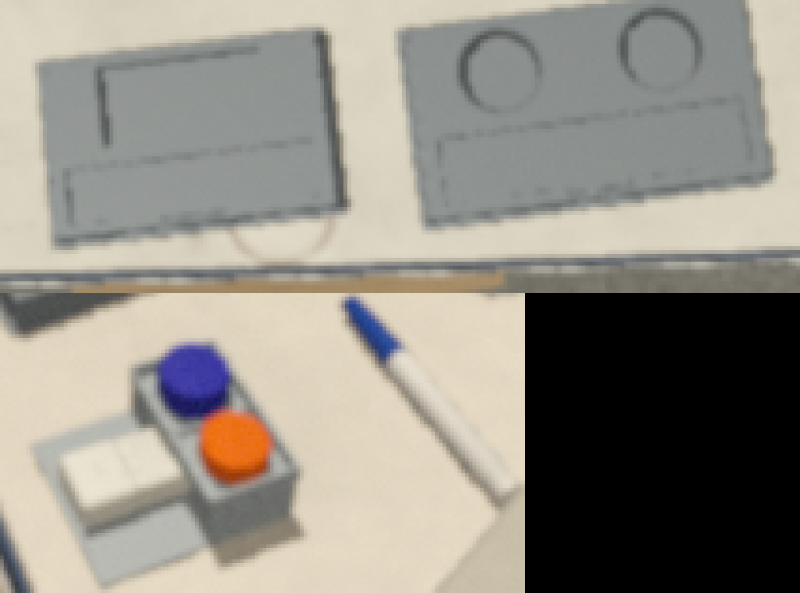

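```bash
python3 - <<'E'
from h import *
f=800/205
def b(s,pts,z=24):
    X=np.array([back("top",((u+.5)/f+230-.5,(v+.5)/f+190-.5),z)[:2] for u,v in pts]);print(s,np.round(X,1).tolist(),X.mean(0).round(1))
print(-P["top"]["R"].T@P["top"]["t"])
b("outer BL BR FR FL",[(38,63),(320,30),(340,206),(55,240)])
b("slim BL BR",[(65,170),(314,140)])
b("slim FL",[(70,222)])
b("pocket BL FL BRpart",[(101,68),(107,145),(258,48)])
b("swab slot BL BR",[(440,138),(740,99)])
o=bot.get_obs();print(o["time"],o["tool_pos"],o["tcp_rot"])
E
```

```text
[ 309.79989538   -2.84273587 1129.17749676]
outer BL BR FR FL [[513.1, 216.6], [528.2, 41.7], [419.3, 32.2], [403.6, 205.7]] [466.  124.1]
slim BL BR [[446.1, 199.6], [460.1, 47.0]] [453.1 123.3]
slim FL [[414.3, 196.5]] [414.3 196.5]
pocket BL FL BRpart [[508.7, 177.4], [460.8, 173.7], [518.2, 80.2]] [495.9 143.8]
swab slot BL BR [[458.9, -29.7], [476.9, -214.0]] [ 467.9 -121.9]
1.1 [213.01162256 479.86986081 226.74941624] [ 3.14147742e+00 -1.50473522e-05  2.72373702e+00]
```

```bash
cat >> h.py <<'E'
def go(*wps):
    """wps: (x,y,z,yaw,nrows); print rows from the measured pose (tool down)"""
    o=bot.get_obs(); p=np.array(o["tool_pos"],float); y=o["tcp_rot"][2]
    print("t",round(o["time"],2),"at",p.round(1),round(y,3),"w",round(o["grip_width"],1),"F",np.round(o["contact_force"],1),round(o["finger_force"],1))
    for X,Y,Z,yaw,n in wps:
        d=np.array([X,Y,Z])-p; dy=(yaw-y+np.pi)%(2*np.pi)-np.pi; dp=[];tw=[]
        for i in range(n):
            c,s=np.cos(y),np.sin(y); s_=d/n/1000
            dp.append([round(float(v),4) for v in (c*s_[0]+s*s_[1], s*s_[0]-c*s_[1], -s_[2])]); tw.append(round(float(-np.degrees(dy/n)),1)); y+=dy/n
        p=np.array([X,Y,Z]); print(dp,tw)
E
python3 - <<'E'
from h import *
for uv in((487,108),(500,130),(520,162),(560,228)): print(uv,back("top",uv,0).round(0),back("top",uv,70).round(0),back("top",uv,130).round(0))
go((468.5,336,90,1.480,8),(468.5,336,4,1.480,3))
E
```

```text
(487, 108) [ 753. -415.    0.] [ 726. -390.   70.] [ 702. -368.  130.]
(500, 130) [ 693. -443.    0.] [ 669. -415.   70.] [ 649. -392.  130.]
(520, 162) [ 607. -485.    0.] [ 588. -455.   70.] [ 572. -430.  130.]
(560, 228) [ 436. -569.    0.] [ 428. -534.   70.] [ 421. -504.  130.]
t 1.1 at [213.  479.9 226.7] 2.724 w 91.8 F [-0.2 -0.1  0.7] 0.0
[[-0.0365, -0.0035, 0.0171], [-0.0366, 0.0022, 0.0171], [-0.0358, 0.0079, 0.0171], [-0.0342, 0.0133, 0.0171], [-0.0317, 0.0184, 0.0171], [-0.0284, 0.0231, 0.0171], [-0.0245, 0.0272, 0.0171], [-0.02, 0.0307, 0.0171]] [8.9, 8.9, 8.9, 8.9, 8.9, 8.9, 8.9, 8.9]
[[0.0, 0.0, 0.0287], [0.0, 0.0, 0.0287], [0.0, 0.0, 0.0287]] [-0.0, -0.0, -0.0]
```

Emit:
jog_arm(
  dp=[
    [-0.0365,-0.0035,0.0171],
    [-0.0366,0.0022,0.0171],
    [-0.0358,0.0079,0.0171],
    [-0.0342,0.0133,0.0171],
    [-0.0317,0.0184,0.0171],
    [-0.0284,0.0231,0.0171],
    [-0.0245,0.0272,0.0171],
    [-0.02,0.0307,0.0171],
    [0,0,0],
    [0,0,0],
  ],
  twist=[8.9,8.9,8.9,8.9,8.9,8.9,8.9,8.9,0,0],
  jaw=0.05,
)

```text
time: 2.35
tool_pos: [468.1, 336.3, 90.0]
tcp_rot: [-3.141, -0.0, 1.482]
contact_force: [-0.4, -0.8, 0.7]
grip_width: 49.6
finger_force: 0.0
```

Emit:
jog_arm(
  dp=[
    [0,0,0.03],
    [0,0,0.03],
    [0,0,0.02],
    [0,0,0.006],
    [0,0,0],
  ],
  twist=[0,0,0,0,0],
)

```text
time: 2.98
tool_pos: [468.3, 336.8, 4.5]
tcp_rot: [3.141, -0.0, 1.483]
contact_force: [-0.4, -0.2, -0.9]
grip_width: 50.2
finger_force: 0.0
```

Emit:
jog_arm(
  dp=[
    [0,0,0],
    [0,0,0],
    [0,0,0],
    [0,0,0],
  ],
  twist=[0,0,0,0],
  jaw=0.01,
)

```text
time: 3.48
tool_pos: [468.8, 336.2, 4.4]
tcp_rot: [3.141, -0.0, 1.481]
contact_force: [0.0, 0.3, 4.1]
grip_width: 23.3
finger_force: 30.0
```

Emit:
jog_arm(
  dp=[
    [0,0,-0.02],
    [0,0,-0.04],
    [0,0,-0.04],
    [0,0,0],
  ],
  twist=[0,0,0,0],
)

```text
time: 3.98
tool_pos: [470.4, 337.1, 107.2]
tcp_rot: [3.136, -0.004, 1.481]
contact_force: [-0.2, -0.4, -0.4]
grip_width: 23.2
finger_force: 30.0
```

```bash
python3 - <<'E'
from h import *
for n in("top","side"):
    cv2.imwrite(f"pics/{n}1.png",bot.capture(n))
cv2.imwrite("pics/s1c.png",np.hstack([cv2.resize(cv2.imread("pics/side1.png")[80:200,220:340],(400,400)),cv2.resize(cv2.imread("pics/top1.png")[160:280,130:250],(400,400))]))
go((447.2,-122.6,80,1.671,12),(447.2,-122.6,26,1.671,3))
E
```

```text
t 4.08 at [468.3 336.  103.7] 1.481 w 23.3 F [ 0.4 -0.1 -0.1] 30.0
[[-0.0382, 0.0017, 0.002], [-0.0382, 0.0011, 0.002], [-0.0383, 0.0005, 0.002], [-0.0383, -0.0001, 0.002], [-0.0382, -0.0007, 0.002], [-0.0382, -0.0014, 0.002], [-0.0382, -0.002, 0.002], [-0.0382, -0.0026, 0.002], [-0.0381, -0.0032, 0.002], [-0.0381, -0.0038, 0.002], [-0.038, -0.0044, 0.002], [-0.0379, -0.005, 0.002]] [-0.9, -0.9, -0.9, -0.9, -0.9, -0.9, -0.9, -0.9, -0.9, -0.9, -0.9, -0.9]
[[0.0, 0.0, 0.018], [0.0, 0.0, 0.018], [0.0, 0.0, 0.018]] [0.0, 0.0, 0.0]
```

View pics/s1c.png

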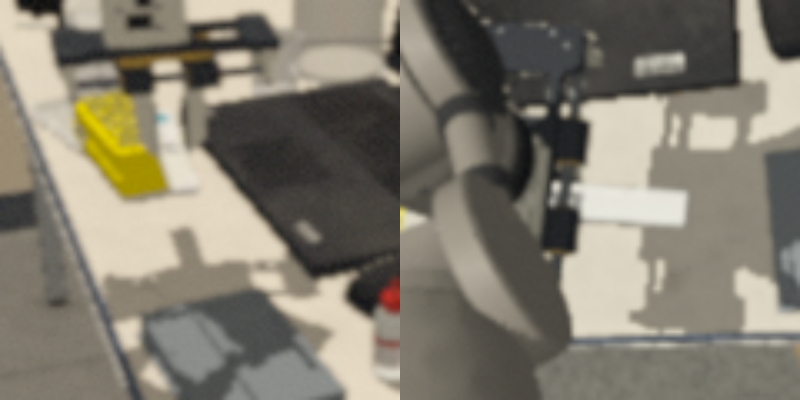

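Emit:
jog_arm(
  dp=[
    [-0.0382,0.0017,0.002],
    [-0.0382,0.0011,0.002],
    [-0.0383,0.0005,0.002],
    [-0.0383,0,0.002],
    [-0.0382,-0.0007,0.002],
    [-0.0382,-0.0014,0.002],
    [-0.0382,-0.002,0.002],
    [-0.0382,-0.0026,0.002],
    [-0.0381,-0.0032,0.002],
    [-0.0381,-0.0038,0.002],
  ],
  twist=[-0.9,-0.9,-0.9,-0.9,-0.9,-0.9,-0.9,-0.9,-0.9,-0.9],
)

```text
time: 5.32
tool_pos: [449.7, -47.0, 82.5]
tcp_rot: [-3.139, -0.001, 1.639]
contact_force: [0.3, -0.2, -0.1]
grip_width: 23.1
finger_force: 30.0
```

Emit:
jog_arm(
  dp=[
    [-0.038,-0.0044,0.002],
    [-0.0379,-0.005,0.002],
    [0,0,0.01],
    [0,0,0.01],
    [0,0,0],
    [0,0,0],
    [0,0,0],
  ],
  twist=[-0.9,-0.9,0,0,0,0,0],
)

```text
time: 6.2
tool_pos: [447.5, -122.0, 60.2]
tcp_rot: [3.141, 0.0, 1.671]
contact_force: [-0.3, 0.3, 0.0]
grip_width: 23.3
finger_force: 30.0
```

```bash
python3 - <<'E'
from h import *
im=bot.capture("top")
o=bot.get_obs();p=o["tool_pos"];y=o["tcp_rot"][2]
q=[p[0],p[1],y-np.pi/2]
for col,Q,X in(((0,255,0),q,box(24,172,0,p[2]-4+9)),((0,0,255),[447.2,-122.6,.1],box(40,188,0,24))):
    pts=proj("top",place(X,Q))[[0,2,6,4]]
    cv2.polylines(im,[(pts*16).astype(np.int32)],True,col,1,cv2.LINE_AA,4)
side=bot.capture("side")
cv2.imwrite("pics/c3.png",np.hstack([cv2.resize(im[150:290,310:450],(400,400),interpolation=3),cv2.resize(side[180:320,260:400],(400,400),interpolation=3)]))
go((447.2,-122.6,26,1.671,3))
E
```

```text
t 6.3 at [ 447.5 -122.2   60.2] 1.67 w 23.6 F [-0.1 -0.3 -0.6] 30.0
[[-0.0001, -0.0001, 0.0114], [-0.0001, -0.0001, 0.0114], [-0.0001, -0.0001, 0.0114]] [-0.0, -0.0, -0.0]
```

View pics/c3.png

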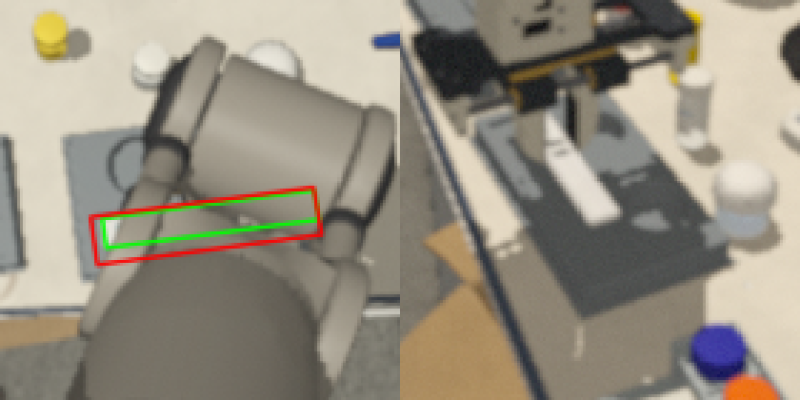

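Emit:
jog_arm(
  dp=[
    [0,0,0.02],
    [0,0,0.01],
    [0,0,0.0045],
    [0,0,0],
    [0,0,0],
  ],
  twist=[0,0,0,0,0],
)

```text
time: 6.92
tool_pos: [447.5, -122.5, 25.8]
tcp_rot: [3.141, 0.0, 1.67]
contact_force: [0.1, -0.6, -0.1]
grip_width: 23.1
finger_force: 30.0
```

Emit:
jog_arm(
  dp=[
    [0,0,0],
    [0,0,0],
    [0,0,-0.03],
    [0,0,-0.05],
    [0,0,-0.02],
  ],
  twist=[0,0,0,0,0],
  jaw=0.04,
)

```text
time: 7.55
tool_pos: [448.3, -122.9, 128.0]
tcp_rot: [3.138, 0.002, 1.67]
contact_force: [1.1, 0.3, -0.3]
grip_width: 40.0
finger_force: 0.0
```

```bash
python3 - <<'E'
from h import *
side=bot.capture("side")
cv2.imwrite("pics/c4.png",cv2.resize(side[180:320,260:400],(500,500),interpolation=3))
go((580,-79.5,110,1.571,6),(580,-79.5,38,1.571,3))
E
```

```text
t 7.6 at [ 449.  -123.2  129.5] 1.67 w 40.1 F [ 1.2 -0.2  2.5] 0.0
[[0.0051, 0.0224, 0.0032], [0.0055, 0.0224, 0.0032], [0.0058, 0.0223, 0.0032], [0.0062, 0.0222, 0.0032], [0.0066, 0.0221, 0.0032], [0.0069, 0.0219, 0.0032]] [0.9, 0.9, 0.9, 0.9, 0.9, 0.9]
[[0.0, 0.0, 0.024], [0.0, 0.0, 0.024], [0.0, 0.0, 0.024]] [0.0, 0.0, 0.0]
```

View pics/c4.png

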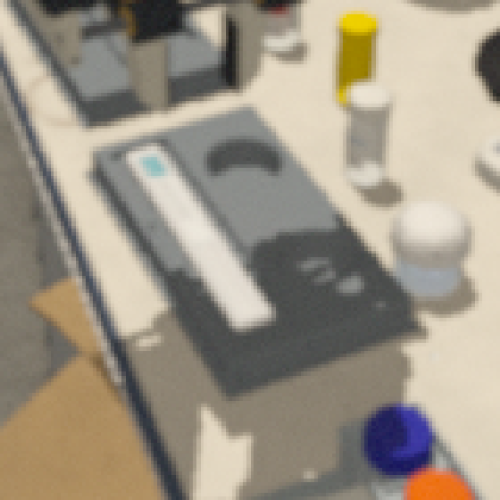

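Emit:
jog_arm(
  dp=[
    [0.0051,0.0226,0.0025],
    [0.0055,0.0226,0.0025],
    [0.0058,0.0225,0.0025],
    [0.0061,0.0224,0.0025],
    [0.0065,0.0223,0.0025],
    [0.0068,0.0221,0.0025],
    [0,0,0],
    [0,0,0],
  ],
  twist=[0.9,0.9,0.9,0.9,0.9,0.9,0,0],
  jaw=0.055,
)

```text
time: 8.6
tool_pos: [578.4, -78.6, 109.7]
tcp_rot: [-3.14, -0.0, 1.576]
contact_force: [0.3, 0.2, -0.8]
grip_width: 55.0
finger_force: 0.0
```

Emit:
jog_arm(
  dp=[
    [-0.001,0.0012,0.03],
    [0,0,0.03],
    [0,0,0.019],
    [0,0,0],
  ],
  twist=[0,0,0,0],
)

```text
time: 9.1
tool_pos: [578.8, -79.7, 30.2]
tcp_rot: [-3.138, -0.001, 1.575]
contact_force: [-0.1, 0.3, -0.1]
grip_width: 55.0
finger_force: 0.0
```

Emit:
jog_arm(
  dp=[
    [0,0,0],
    [0,0,0],
    [0,0,0],
    [0,0,0],
  ],
  twist=[0,0,0,0],
  jaw=0.01,
)

```text
time: 9.6
tool_pos: [581.0, -79.7, 32.1]
tcp_rot: [3.14, 0.0, 1.575]
contact_force: [-0.4, -0.1, 2.9]
grip_width: 28.9
finger_force: 30.0
```

Emit:
jog_arm(
  dp=[
    [0,0,-0.02],
    [0,0,-0.03],
    [0,0,-0.03],
    [0,0,0],
    [0,0,0],
  ],
  twist=[0,0,0,0,0],
)

```text
time: 10.22
tool_pos: [580.0, -79.5, 110.7]
tcp_rot: [-3.14, -0.0, 1.575]
contact_force: [-0.0, 0.5, 0.2]
grip_width: 28.4
finger_force: 30.0
```

```bash
python3 - <<'E'
from h import *
for n in ("side","top"):
    im=bot.capture(n); cv2.imwrite(f"pics/{n}5.png",im)
    for d in bot.masks_of(n,"vial")[:2]: print(n,round(d["confidence"],2),np.round(d["bbox"]))
go((499,-67.5,110,1.571,4),(499,-67.5,36,1.571,4))
E
```

```text
side 0.61 [365. 188.  11.  33.]
top 0.56 [292. 174.  18.  16.]
t 10.43 at [580.  -79.5 110.3] 1.575 w 28.4 F [ 0.6 -0.3 -1.3] 30.0
[[0.0031, -0.0202, 0.0001], [0.0031, -0.0202, 0.0001], [0.003, -0.0202, 0.0001], [0.003, -0.0202, 0.0001]] [0.1, 0.1, 0.1, 0.1]
[[0.0, 0.0, 0.0185], [0.0, 0.0, 0.0185], [0.0, 0.0, 0.0185], [0.0, 0.0, 0.0185]] [-0.0, -0.0, -0.0, -0.0]
```

Emit:
jog_arm(
  dp=[
    [0.003,-0.0203,0],
    [0.003,-0.0202,0],
    [0.003,-0.0202,0],
    [0.003,-0.0202,0],
    [0,0,0],
    [0,0,0.03],
    [0,0,0.025],
    [0,0,0.012],
    [0,0,0],
  ],
  twist=[0,0,0,0,0,0,0,0,0],
)

```text
time: 11.55
tool_pos: [499.7, -68.0, 43.8]
tcp_rot: [-3.14, -0.0, 1.575]
contact_force: [0.2, -1.0, -0.0]
grip_width: 28.6
finger_force: 30.0
```

```bash
python3 - <<'E'
from h import *
im=bot.capture("side"); cv2.imwrite("pics/c6.png",cv2.resize(im[160:300,280:420],(500,500),interpolation=3))
go((499,-67.5,36,1.571,4))
E
```

```text
t 11.6 at [500.1 -68.1  44.5] 1.575 w 28.6 F [ 0.5  0.2 -0. ] 30.0
[[0.0002, -0.0003, 0.0021], [0.0002, -0.0003, 0.0021], [0.0002, -0.0003, 0.0021], [0.0002, -0.0003, 0.0021]] [0.1, 0.1, 0.1, 0.1]
```

View pics/c6.png

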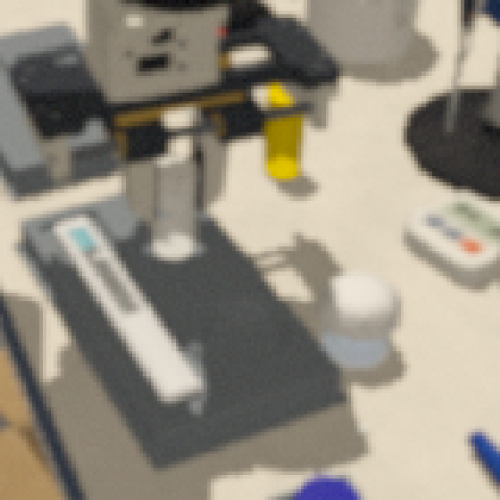

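Emit:
jog_arm(
  dp=[
    [0,0,0.005],
    [0,0,0.004],
    [0,0,0],
    [0,0,0],
  ],
  twist=[0,0,0,0],
)

```text
time: 12.1
tool_pos: [499.7, -68.0, 35.6]
tcp_rot: [3.141, -0.0, 1.575]
contact_force: [0.3, 0.4, 0.5]
grip_width: 28.5
finger_force: 30.0
```

Emit:
jog_arm(
  dp=[
    [0,0,0],
    [0,0,0],
    [0,0,0],
    [0,0,-0.03],
    [0,0,-0.04],
    [0,0,-0.02],
    [0,0,0],
    [0,0,0],
  ],
  twist=[0,0,0,0,0,0,0,0],
  jaw=0.05,
)

```text
time: 13.1
tool_pos: [499.0, -67.8, 124.5]
tcp_rot: [-3.14, -0.001, 1.575]
contact_force: [-0.5, -0.3, -0.9]
grip_width: 49.8
finger_force: 0.0
```

```bash
python3 - <<'E'
from h import *
go((584,89.2,125,1.571,6),(584,89.2,30,1.571,4))
E
```

```text
t 13.1 at [499.  -67.8 124.5] 1.575 w 49.8 F [-0.5 -0.3 -0.9] 0.0
[[0.0261, 0.0143, -0.0001], [0.0261, 0.0143, -0.0001], [0.0261, 0.0142, -0.0001], [0.0261, 0.0142, -0.0001], [0.0262, 0.0142, -0.0001], [0.0262, 0.0142, -0.0001]] [0.0, 0.0, 0.0, 0.0, 0.0, 0.0]
[[0.0, 0.0, 0.0238], [0.0, 0.0, 0.0238], [0.0, 0.0, 0.0238], [0.0, 0.0, 0.0238]] [-0.0, -0.0, -0.0, -0.0]
```

Emit:
jog_arm(
  dp=[
    [0.0261,0.0143,0],
    [0.0261,0.0143,0],
    [0.0261,0.0142,0],
    [0.0261,0.0142,0],
    [0.0262,0.0142,0],
    [0.0262,0.0142,0],
    [0,0,0.03],
    [0,0,0.03],
    [0,0,0.03],
    [0,0,0.006],
  ],
  twist=[0,0,0,0,0,0,0,0,0,0],
  jaw=0.06,
)

```text
time: 14.35
tool_pos: [582.0, 89.1, 26.1]
tcp_rot: [-3.135, 0.0, 1.575]
contact_force: [-0.0, 1.5, 0.1]
grip_width: 60.0
finger_force: 0.0
```

Emit:
jog_arm(
  dp=[
    [0,0,0],
    [0,0,0],
    [0,0,0],
    [0,0,0],
    [0,0,0],
  ],
  twist=[0,0,0,0,0],
  jaw=0.01,
)

```text
time: 14.98
tool_pos: [585.0, 89.2, 30.4]
tcp_rot: [3.14, -0.0, 1.575]
contact_force: [-0.6, -0.7, 6.2]
grip_width: 32.9
finger_force: 30.0
```

Emit:
jog_arm(
  dp=[
    [0,0,-0.02],
    [0,0,-0.04],
    [0,0,-0.04],
    [0,0,-0.01],
    [0,0,0],
    [0,0,0],
  ],
  twist=[0,0,0,0,0,0],
)

```text
time: 15.72
tool_pos: [583.3, 89.1, 137.6]
tcp_rot: [-3.138, 0.0, 1.575]
contact_force: [-1.2, -0.3, -0.9]
grip_width: 33.0
finger_force: 30.0
```

```bash
python3 - <<'E'
from h import *
im=bot.capture("side"); t=bot.capture("top")
cv2.imwrite("pics/c7.png",np.hstack([cv2.resize(im[130:270,280:420],(400,400),interpolation=3),cv2.resize(t[150:270,320:440],(400,400),interpolation=3)]))
go((508.5,-167,136,1.571,8),(508.5,-167,36,1.571,4))
E
```

```text
t 15.82 at [583.5  89.1 137.7] 1.575 w 33.1 F [ 0.1 -0.   0.2] 30.0
[[-0.032, -0.0095, 0.0002], [-0.032, -0.0095, 0.0002], [-0.032, -0.0095, 0.0002], [-0.032, -0.0095, 0.0002], [-0.032, -0.0095, 0.0002], [-0.032, -0.0094, 0.0002], [-0.032, -0.0094, 0.0002], [-0.032, -0.0094, 0.0002]] [0.0, 0.0, 0.0, 0.0, 0.0, 0.0, 0.0, 0.0]
[[0.0, 0.0, 0.025], [0.0, 0.0, 0.025], [0.0, 0.0, 0.025], [0.0, 0.0, 0.025]] [-0.0, -0.0, -0.0, -0.0]
```

View pics/c7.png

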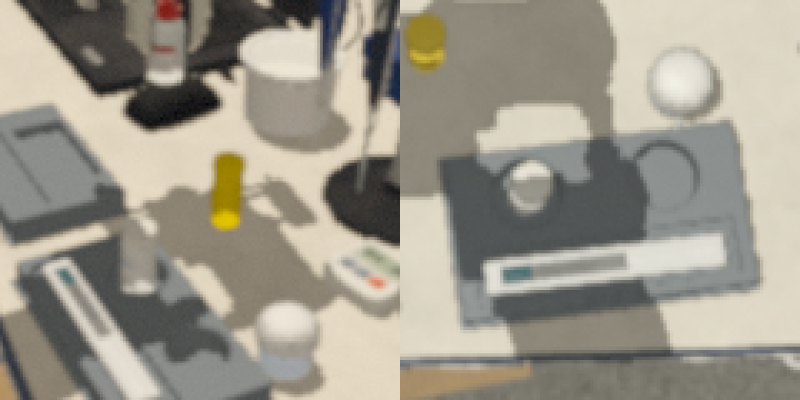

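```bash
python3 - <<'E'
from h import *
go((508.5,-167,134,2.2,8),(508.5,-167,36,2.2,4))
E
```

```text
t 15.82 at [583.5  89.1 137.7] 1.575 w 33.1 F [ 0.1 -0.   0.2] 30.0
[[-0.032, -0.0095, 0.0005], [-0.0311, -0.012, 0.0005], [-0.0301, -0.0144, 0.0005], [-0.0289, -0.0167, 0.0005], [-0.0275, -0.0189, 0.0005], [-0.0259, -0.021, 0.0005], [-0.0242, -0.0229, 0.0005], [-0.0224, -0.0248, 0.0005]] [-4.5, -4.5, -4.5, -4.5, -4.5, -4.5, -4.5, -4.5]
[[0.0, 0.0, 0.0245], [0.0, 0.0, 0.0245], [0.0, 0.0, 0.0245], [0.0, 0.0, 0.0245]] [-0.0, -0.0, -0.0, -0.0]
```

Emit:
jog_arm(
  dp=[
    [-0.032,-0.0095,0.0005],
    [-0.0311,-0.012,0.0005],
    [-0.0301,-0.0144,0.0005],
    [-0.0289,-0.0167,0.0005],
    [-0.0275,-0.0189,0.0005],
    [-0.0259,-0.021,0.0005],
    [-0.0242,-0.0229,0.0005],
    [-0.0224,-0.0248,0.0005],
    [0,0,0],
    [0,0,0],
  ],
  twist=[-4.5,-4.5,-4.5,-4.5,-4.5,-4.5,-4.5,-4.5,0,0],
)

```text
time: 17.08
tool_pos: [509.4, -166.6, 134.8]
tcp_rot: [-3.141, -0.001, 2.202]
contact_force: [-0.7, 0.2, -0.3]
grip_width: 33.4
finger_force: 30.0
```

```bash
python3 - <<'E'
from h import *
go((508.5,-167,45,2.2,4))
E
```

```text
t 17.07 at [ 509.4 -166.6  134.8] 2.202 w 33.4 F [-0.7  0.2 -0.3] 30.0
[[0.0001, -0.0002, 0.0224], [0.0001, -0.0002, 0.0224], [0.0001, -0.0002, 0.0224], [0.0001, -0.0002, 0.0224]] [0.0, 0.0, 0.0, 0.0]
```

Emit:
jog_arm(
  dp=[
    [0.0004,-0.0008,0.025],
    [0,0,0.025],
    [0,0,0.025],
    [0,0,0.015],
    [0,0,0.007],
    [0,0,0.003],
    [0,0,0],
    [0,0,0],
  ],
  twist=[0,0,0,0,0,0,0,0],
)

```text
time: 18.08
tool_pos: [509.1, -167.4, 36.0]
tcp_rot: [3.141, 0.001, 2.204]
contact_force: [-1.2, -0.8, -1.3]
grip_width: 33.0
finger_force: 30.0
```

Emit:
jog_arm(
  dp=[
    [0,0,0.0015],
    [0,0,0],
  ],
  twist=[0,0],
)

```text
time: 18.32
tool_pos: [508.7, -167.3, 34.0]
tcp_rot: [3.141, 0.0, 2.204]
contact_force: [0.1, 0.3, -0.3]
grip_width: 33.0
finger_force: 30.0
```

Emit:
jog_arm(
  dp=[
    [0,0,0],
    [0,0,0],
    [0,0,0],
    [0,0,-0.03],
    [0,0,-0.05],
    [0,0,-0.02],
    [0,0,0],
    [0,0,0],
  ],
  twist=[0,0,0,0,0,0,0,0],
  jaw=0.045,
)

```text
time: 19.32
tool_pos: [508.1, -166.9, 132.8]
tcp_rot: [-3.141, -0.002, 2.204]
contact_force: [0.2, 0.5, -0.0]
grip_width: 45.0
finger_force: 0.0
```

```bash
python3 - <<'E'
from h import *
go((609,-345,110,1.571+.068,8),(609,-345,7,1.571+.068,4))
for n in ("top","side"):
    im=bot.capture(n); 
    for d in bot.masks_of(n,"marker_pen")[:1]:
        print(n,d["confidence"],fit("marker_pen",{n:d["pixels"].astype(float)},[609,-344,.06]))
    for L in("dropper_bottle","vial"):
        for d in bot.masks_of(n,L)[:1]: print(n,L,d["confidence"],np.round(d["bbox"]))
E
```

```text
t 19.32 at [ 508.1 -166.9  132.8] 2.204 w 45.0 F [ 0.2  0.5 -0. ] 0.0
[[-0.0254, -0.003, 0.0028], [-0.0256, -0.0012, 0.0028], [-0.0256, 0.0006, 0.0028], [-0.0255, 0.0024, 0.0028], [-0.0252, 0.0042, 0.0028], [-0.0249, 0.006, 0.0028], [-0.0244, 0.0077, 0.0028], [-0.0238, 0.0094, 0.0028]] [4.0, 4.0, 4.0, 4.0, 4.0, 4.0, 4.0, 4.0]
[[0.0, 0.0, 0.0257], [0.0, 0.0, 0.0257], [0.0, 0.0, 0.0257], [0.0, 0.0, 0.0257]] [-0.0, -0.0, -0.0, -0.0]
top vial 0.72 [359. 207.  13.  18.]
side 0.56 [ 6.07488e+02 -3.44724e+02 -9.00000e-03  3.88000e-01]
side dropper_bottle 0.87 [347. 244.  17.  31.]
side vial 0.58 [330. 218.  10.  29.]
```

Emit:
jog_arm(
  dp=[
    [-0.0254,-0.003,0.0028],
    [-0.0256,-0.0012,0.0028],
    [-0.0256,0.0006,0.0028],
    [-0.0255,0.0024,0.0028],
    [-0.0252,0.0042,0.0028],
    [-0.0249,0.006,0.0028],
    [-0.0244,0.0077,0.0028],
    [-0.0238,0.0094,0.0028],
    [0,0,0],
    [0,0,0],
  ],
  twist=[4,4,4,4,4,4,4,4,0,0],
)

```text
time: 20.98
tool_pos: [609.7, -344.3, 111.2]
tcp_rot: [-3.141, -0.001, 1.646]
contact_force: [0.0, 0.1, -0.1]
grip_width: 45.2
finger_force: 0.0
```

```bash
python3 - <<'E'
from h import *
go((609,-345,5,1.571+.066,4))
im=bot.capture("side"); 
cv2.imwrite("pics/c8.png",np.hstack([cv2.resize(im[180:300,300:420],(400,400),interpolation=3),cv2.resize(im[220:380,380:540],(400,400),interpolation=3)]))
E
```

```text
t 20.98 at [ 609.7 -344.3  111.2] 1.646 w 45.2 F [ 0.   0.1 -0.1] 0.0
[[-0.0002, -0.0002, 0.0265], [-0.0002, -0.0002, 0.0265], [-0.0002, -0.0002, 0.0265], [-0.0002, -0.0002, 0.0265]] [0.1, 0.1, 0.1, 0.1]
```

View pics/c8.png

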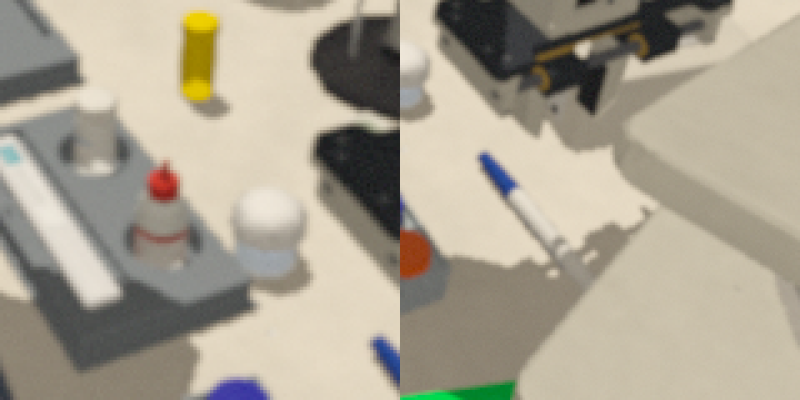

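Emit:
jog_arm(
  dp=[
    [-0.0006,-0.0006,0.02],
    [0,0,0.02],
    [0,0,0.02],
    [0,0,0],
    [0,0,0],
  ],
  twist=[0.4,0,0,0,0],
)

```text
time: 21.65
tool_pos: [610.0, -345.6, 52.7]
tcp_rot: [3.14, 0.001, 1.639]
contact_force: [0.3, 0.1, 0.7]
grip_width: 45.1
finger_force: 0.0
```

Emit:
jog_arm(
  dp=[
    [0,0,0.02],
    [0,0,0.02],
    [0,0,0.006],
    [0,0,0],
    [0,0,0],
  ],
  twist=[0,0,0,0,0],
)

```text
time: 22.28
tool_pos: [610.0, -346.0, 6.0]
tcp_rot: [3.141, 0.001, 1.638]
contact_force: [-0.2, -0.2, 0.9]
grip_width: 44.8
finger_force: 0.0
```

Emit:
jog_arm(
  dp=[
    [0,0,0],
    [0,0,0],
    [0,0,0],
    [0,0,0],
    [0,0,0],
  ],
  twist=[0,0,0,0,0],
  jaw=0.005,
)

```text
time: 22.9
tool_pos: [609.7, -345.8, 5.7]
tcp_rot: [3.141, 0.0, 1.638]
contact_force: [-0.9, -0.4, 1.5]
grip_width: 14.5
finger_force: 30.0
```

Emit:
jog_arm(
  dp=[
    [0,0,-0.02],
    [0,0,-0.04],
    [0,0,-0.04],
    [0,0,-0.02],
    [0,0,0],
    [0,0,0],
  ],
  twist=[0,0,0,0,0,0],
)

```text
time: 23.65
tool_pos: [609.2, -345.4, 124.8]
tcp_rot: [-3.141, -0.001, 1.638]
contact_force: [-0.3, 0.3, -0.8]
grip_width: 14.4
finger_force: 30.0
```

```bash
python3 - <<'E'
from h import *
t=bot.capture("top"); im=bot.capture("side"); o=bot.get_obs();print(o["tool_pos"])
cv2.imwrite("pics/c9.png",np.hstack([cv2.resize(im[200:340,360:500],(400,400),interpolation=3),cv2.resize(t[80:220,390:530],(400,400),interpolation=3)]))
go((435.6,121.5,125,1.571+.09,14),(435.6,121.5,30,1.571+.09,4))
E
```

```text
[ 608.98857236 -345.33499163  124.04492335]
t 23.75 at [ 609.  -345.3  124. ] 1.638 w 14.4 F [-0.3  0.  -1. ] 30.0
[[0.0341, -0.0101, -0.0001], [0.0341, -0.0101, -0.0001], [0.0341, -0.01, -0.0001], [0.0342, -0.0099, -0.0001], [0.0342, -0.0099, -0.0001], [0.0342, -0.0098, -0.0001], [0.0342, -0.0098, -0.0001], [0.0342, -0.0097, -0.0001], [0.0342, -0.0097, -0.0001], [0.0342, -0.0096, -0.0001], [0.0343, -0.0096, -0.0001], [0.0343, -0.0095, -0.0001], [0.0343, -0.0094, -0.0001], [0.0343, -0.0094, -0.0001]] [-0.1, -0.1, -0.1, -0.1, -0.1, -0.1, -0.1, -0.1, -0.1, -0.1, -0.1, -0.1, -0.1, -0.1]
[[0.0, 0.0, 0.0238], [0.0, 0.0, 0.0238], [0.0, 0.0, 0.0238], [0.0, 0.0, 0.0238]] [0.0, 0.0, 0.0, 0.0]
```

View pics/c9.png

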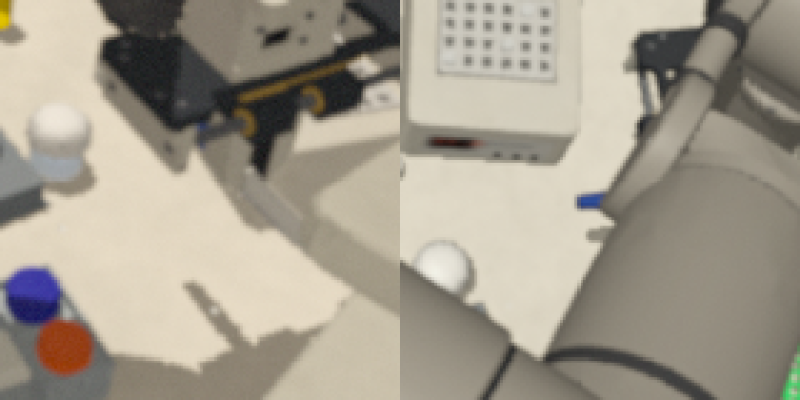

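Emit:
jog_arm(
  dp=[
    [0.0341,-0.0101,0],
    [0.0341,-0.0101,0],
    [0.0341,-0.01,0],
    [0.0342,-0.0099,0],
    [0.0342,-0.0099,0],
    [0.0342,-0.0098,0],
    [0.0342,-0.0098,0],
    [0.0342,-0.0097,0],
    [0.0342,-0.0097,0],
    [0.0342,-0.0096,0],
  ],
  twist=[-0.1,-0.1,-0.1,-0.1,-0.1,-0.1,-0.1,-0.1,-0.1,-0.1],
)

```text
time: 25.0
tool_pos: [484.6, -11.4, 124.8]
tcp_rot: [-3.14, -0.001, 1.656]
contact_force: [0.8, 0.2, -0.7]
grip_width: 14.3
finger_force: 30.0
```

Emit:
jog_arm(
  dp=[
    [0.0343,-0.0096,0],
    [0.0343,-0.0095,0],
    [0.0343,-0.0094,0],
    [0.0343,-0.0094,0],
    [0,0,0.02],
    [0,0,0.02],
    [0,0,0.02],
    [0,0,0],
    [0,0,0],
  ],
  twist=[-0.1,-0.1,-0.1,-0.1,0,0,0,0,0],
)

```text
time: 26.12
tool_pos: [436.0, 120.9, 65.7]
tcp_rot: [-3.142, -0.0, 1.663]
contact_force: [1.0, -0.6, -0.0]
grip_width: 14.4
finger_force: 30.0
```

```bash
python3 - <<'E'
from h import *
go((435.6,121.5,25.5,1.571+.09,4))
im=bot.capture("top");o=bot.get_obs();p=o["tool_pos"];y=o["tcp_rot"][2]
for col,Q,X in(((0,255,0),[p[0],p[1],y-np.pi/2],box(17,135,0,p[2]+3)),((0,0,255),[435.6,121.5,.09],box(34,152,0,24))):
    pts=proj("top",place(X,Q))[[0,2,6,4]]
    cv2.polylines(im,[(pts*16).astype(np.int32)],True,col,1,cv2.LINE_AA,4)
side=bot.capture("side")
cv2.imwrite("pics/c10.png",np.hstack([cv2.resize(im[160:280,220:340],(400,400),interpolation=3),cv2.resize(side[130:250,230:350],(400,400),interpolation=3)]))
E
```

```text
t 26.12 at [436.  120.9  65.7] 1.663 w 14.4 F [ 1.  -0.6 -0. ] 30.0
[[0.0002, -0.0001, 0.0101], [0.0002, -0.0001, 0.0101], [0.0002, -0.0001, 0.0101], [0.0002, -0.0001, 0.0101]] [0.0, 0.0, 0.0, 0.0]
```

View pics/c10.png

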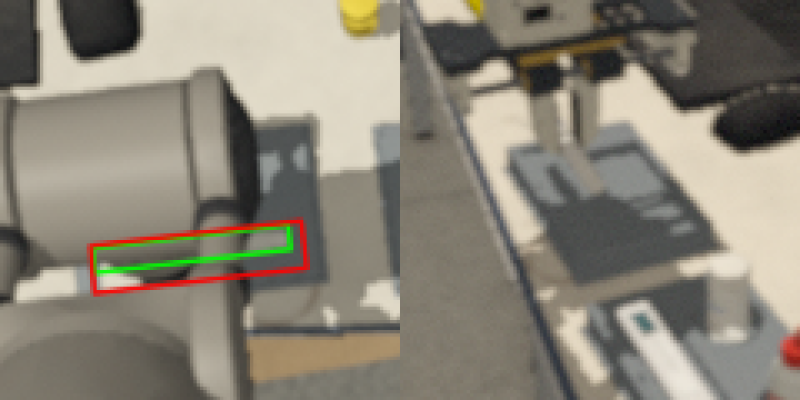

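Emit:
jog_arm(
  dp=[
    [0.0005,0,0.02],
    [0,0,0.014],
    [0,0,0.006],
    [0,0,0],
    [0,0,0],
  ],
  twist=[0,0,0,0,0],
)

```text
time: 26.85
tool_pos: [436.1, 121.5, 25.9]
tcp_rot: [3.141, -0.0, 1.663]
contact_force: [0.6, 0.9, -0.3]
grip_width: 14.4
finger_force: 30.0
```

Emit:
jog_arm(
  dp=[
    [0,0,0],
    [0,0,0],
    [0,0,-0.02],
    [0,0,-0.04],
    [0,0,-0.04],
    [0,0,0],
    [0,0,0],
  ],
  twist=[0,0,0,0,0,0,0],
  jaw=0.032,
)

```text
time: 27.72
tool_pos: [435.4, 121.4, 125.2]
tcp_rot: [-3.141, -0.0, 1.663]
contact_force: [-0.6, -0.5, 0.4]
grip_width: 32.0
finger_force: 0.0
```

```bash
python3 - <<'E'
from h import *
go((452,-341.5,120,.03,20))
E
```

```text
t 27.73 at [435.4 121.4 125.2] 1.663 w 32.0 F [-0.6 -0.5  0.4] 0.0
[[-0.0231, -0.0013, 0.0003], [-0.0232, 0.0006, 0.0003], [-0.023, 0.0025, 0.0003], [-0.0227, 0.0043, 0.0003], [-0.0223, 0.0062, 0.0003], [-0.0217, 0.008, 0.0003], [-0.021, 0.0097, 0.0003], [-0.0201, 0.0114, 0.0003], [-0.0192, 0.013, 0.0003], [-0.018, 0.0145, 0.0003], [-0.0168, 0.016, 0.0003], [-0.0154, 0.0173, 0.0003], [-0.014, 0.0185, 0.0003], [-0.0124, 0.0196, 0.0003], [-0.0108, 0.0205, 0.0003], [-0.0091, 0.0213, 0.0003], [-0.0073, 0.022, 0.0003], [-0.0055, 0.0225, 0.0003], [-0.0036, 0.0229, 0.0003], [-0.0018, 0.0231, 0.0003]] [4.7, 4.7, 4.7, 4.7, 4.7, 4.7, 4.7, 4.7, 4.7, 4.7, 4.7, 4.7, 4.7, 4.7, 4.7, 4.7, 4.7, 4.7, 4.7, 4.7]
```

Emit:
jog_arm(
  dp=[
    [-0.0231,-0.0013,0.0003],
    [-0.0232,0.0006,0.0003],
    [-0.023,0.0025,0.0003],
    [-0.0227,0.0043,0.0003],
    [-0.0223,0.0062,0.0003],
    [-0.0217,0.008,0.0003],
    [-0.021,0.0097,0.0003],
    [-0.0201,0.0114,0.0003],
    [-0.0192,0.013,0.0003],
    [-0.018,0.0145,0.0003],
  ],
  twist=[4.7,4.7,4.7,4.7,4.7,4.7,4.7,4.7,4.7,4.7],
  jaw=0.055,
)

```text
time: 28.98
tool_pos: [442.7, -110.3, 121.0]
tcp_rot: [-3.139, 0.001, 0.84]
contact_force: [-0.5, 0.3, 0.7]
grip_width: 54.7
finger_force: 0.0
```

Emit:
jog_arm(
  dp=[
    [-0.0168,0.016,0.0003],
    [-0.0154,0.0173,0.0003],
    [-0.014,0.0185,0.0003],
    [-0.0124,0.0196,0.0003],
    [-0.0108,0.0205,0.0003],
    [-0.0091,0.0213,0.0003],
    [-0.0073,0.022,0.0003],
    [-0.0055,0.0225,0.0003],
    [-0.0036,0.0229,0.0003],
    [-0.0018,0.0231,0.0003],
  ],
  twist=[4.7,4.7,4.7,4.7,4.7,4.7,4.7,4.7,4.7,4.7],
)

```text
time: 30.22
tool_pos: [449.9, -341.6, 117.5]
tcp_rot: [-3.139, 0.002, 0.019]
contact_force: [-0.1, 0.0, 0.7]
grip_width: 55.3
finger_force: 0.0
```

Emit:
jog_arm(
  dp=[
    [0,0,0.02],
    [0,0,0.02],
    [0,0,0],
    [0,0,0],
  ],
  twist=[0,0,0,0],
)

```text
time: 30.72
tool_pos: [450.6, -341.4, 79.3]
tcp_rot: [-3.141, 0.0, 0.022]
contact_force: [-0.2, 0.4, 0.0]
grip_width: 55.3
finger_force: 0.0
```

```bash
python3 - <<'E'
from h import *
go((446.5,-342,14,.037,4))
side=bot.capture("side");o=bot.get_obs();p=o["tool_pos"]
# expected mailer outline & organiser base
for col,Q,X in(((0,0,255),[466.3,-341.9,.037],np.array([[-53,-42,3],[-53,42,3],[0,42,25],[0,-42,25.]])),((0,255,0),[417+42,-341.3,.037],box(84,32,0,21)[[0,2,6,4]])):
    cv2.polylines(side,[(proj("side",place(X,Q))*16).astype(np.int32)],True,col,1,cv2.LINE_AA,4)
cv2.imwrite("pics/c11.png",cv2.resize(side[270:380,310:460],(800,587),interpolation=3))
E
```

```text
t 30.73 at [ 450.6 -341.4   79.3] 0.022 w 55.3 F [-0.2  0.4  0. ] 0.0
[[-0.001, 0.0001, 0.0163], [-0.001, 0.0001, 0.0163], [-0.001, 0.0001, 0.0163], [-0.001, 0.0001, 0.0163]] [-0.2, -0.2, -0.2, -0.2]
```

View pics/c11.png

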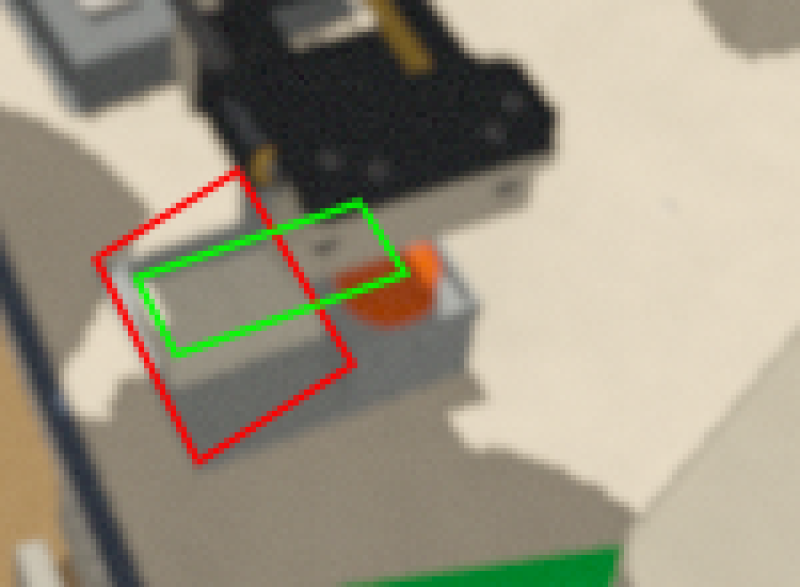

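Emit:
jog_arm(
  dp=[
    [-0.002,0.0002,0.02],
    [-0.002,0.0002,0.025],
    [0,0,0.015],
    [0,0,0.005],
    [0,0,0],
    [0,0,0],
  ],
  twist=[-0.8,0,0,0,0,0],
)

```text
time: 31.52
tool_pos: [447.1, -342.4, 15.3]
tcp_rot: [3.141, -0.001, 0.036]
contact_force: [0.4, -0.3, 0.2]
grip_width: 55.4
finger_force: 0.0
```

Emit:
jog_arm(
  dp=[
    [0,0,0],
    [0,0,0],
    [0,0,0],
    [0,0,0],
  ],
  twist=[0,0,0,0],
  jaw=0.015,
)

```text
time: 32.02
tool_pos: [446.7, -342.1, 14.7]
tcp_rot: [3.141, -0.0, 0.036]
contact_force: [-0.1, -0.7, 1.6]
grip_width: 31.4
finger_force: 30.0
```

Emit:
jog_arm(
  dp=[
    [-0.006,0,0],
    [-0.012,0,0],
    [-0.012,0,0],
    [-0.012,0,0],
    [-0.012,0,0],
    [-0.004,0,0],
    [0,0,0],
    [0,0,0],
  ],
  twist=[0,0,0,0,0,0,0,0],
)

```text
time: 33.02
tool_pos: [388.5, -344.0, 14.4]
tcp_rot: [-3.141, 0.001, 0.036]
contact_force: [-2.5, -0.2, 3.3]
grip_width: 31.7
finger_force: 30.0
```

Emit:
jog_arm(
  dp=[
    [0,0,-0.01],
    [0,0,-0.03],
    [0,0,-0.04],
    [0,0,-0.03],
    [0,0,0],
    [0,0,0],
  ],
  twist=[0,0,0,0,0,0],
)

```text
time: 33.78
tool_pos: [388.4, -343.5, 123.8]
tcp_rot: [-3.141, 0.001, 0.036]
contact_force: [-0.1, 0.7, -1.1]
grip_width: 31.4
finger_force: 30.0
```

```bash
python3 - <<'E'
from h import *
im=bot.capture("side");t=bot.capture("top")
cv2.imwrite("pics/c12.png",np.hstack([cv2.resize(im[230:380,290:440],(400,400),interpolation=3),cv2.resize(t[160:280,410:530],(400,400),interpolation=3)]))
go()
E
```

```text
t 33.88 at [ 388.2 -343.4  123.2] 0.036 w 31.5 F [ 0.6 -0.2 -0.7] 30.0
```

View pics/c12.png

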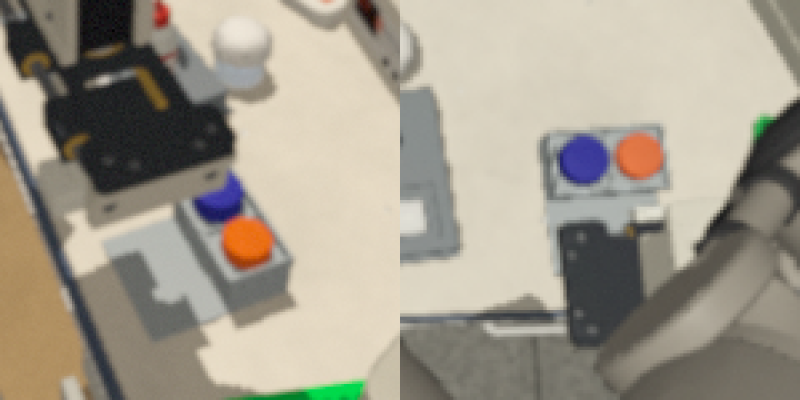

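```bash
python3 - <<'E'
from h import *
print(back("top",(410+250/3.333,160+207/3.333),130).round(1))
go((489.5,114.1,130,1.661,20))
E
```

```text
[ 440.4 -336.3  130. ]
t 33.88 at [ 388.2 -343.4  123.2] 0.036 w 31.5 F [ 0.6 -0.2 -0.7] 30.0
[[0.0059, -0.0227, -0.0003], [0.0077, -0.0221, -0.0003], [0.0095, -0.0214, -0.0003], [0.0112, -0.0206, -0.0003], [0.0128, -0.0196, -0.0003], [0.0144, -0.0185, -0.0003], [0.0158, -0.0173, -0.0003], [0.0172, -0.0159, -0.0003], [0.0184, -0.0145, -0.0003], [0.0195, -0.0129, -0.0003], [0.0205, -0.0113, -0.0003], [0.0214, -0.0096, -0.0003], [0.0221, -0.0079, -0.0003], [0.0226, -0.006, -0.0003], [0.0231, -0.0042, -0.0003], [0.0233, -0.0023, -0.0003], [0.0234, -0.0004, -0.0003], [0.0234, 0.0015, -0.0003], [0.0232, 0.0034, -0.0003], [0.0228, 0.0053, -0.0003]] [-4.7, -4.7, -4.7, -4.7, -4.7, -4.7, -4.7, -4.7, -4.7, -4.7, -4.7, -4.7, -4.7, -4.7, -4.7, -4.7, -4.7, -4.7, -4.7, -4.7]
```

Emit:
jog_arm(
  dp=[
    [0.0059,-0.0227,-0.0003],
    [0.0077,-0.0221,-0.0003],
    [0.0095,-0.0214,-0.0003],
    [0.0112,-0.0206,-0.0003],
    [0.0128,-0.0196,-0.0003],
    [0.0144,-0.0185,-0.0003],
    [0.0158,-0.0173,-0.0003],
    [0.0172,-0.0159,-0.0003],
    [0.0184,-0.0145,-0.0003],
    [0.0195,-0.0129,-0.0003],
  ],
  twist=[-4.7,-4.7,-4.7,-4.7,-4.7,-4.7,-4.7,-4.7,-4.7,-4.7],
)

```text
time: 35.12
tool_pos: [438.2, -114.3, 126.5]
tcp_rot: [-3.139, 0.0, 0.859]
contact_force: [0.3, 0.7, -0.7]
grip_width: 31.3
finger_force: 30.0
```

Emit:
jog_arm(
  dp=[
    [0.0205,-0.0113,-0.0003],
    [0.0214,-0.0096,-0.0003],
    [0.0221,-0.0079,-0.0003],
    [0.0226,-0.006,-0.0003],
    [0.0231,-0.0042,-0.0003],
    [0.0233,-0.0023,-0.0003],
    [0.0234,-0.0004,-0.0003],
    [0.0234,0.0015,-0.0003],
    [0.0232,0.0034,-0.0003],
    [0.0228,0.0053,-0.0003],
  ],
  twist=[-4.7,-4.7,-4.7,-4.7,-4.7,-4.7,-4.7,-4.7,-4.7,-4.7],
)

```text
time: 36.38
tool_pos: [486.2, 114.8, 129.3]
tcp_rot: [-3.139, -0.0, 1.679]
contact_force: [-0.2, 0.7, -0.1]
grip_width: 31.5
finger_force: 30.0
```

Emit:
jog_arm(
  dp=[
    [0,0,0.03],
    [0,0,0.03],
    [0,0,0],
    [0,0,0],
  ],
  twist=[0,0,0,0],
)

```text
time: 36.88
tool_pos: [487.0, 114.0, 70.8]
tcp_rot: [3.142, -0.0, 1.676]
contact_force: [0.6, 0.3, -0.8]
grip_width: 31.2
finger_force: 30.0
```

```bash
python3 - <<'E'
from h import *
go((489.5,115,26,1.661,4))
im=bot.capture("top");o=bot.get_obs();p=o["tool_pos"];y=o["tcp_rot"][2];side=bot.capture("side")
m=p[:2]+11.5*np.array([np.cos(y),np.sin(y)])
for n,I in(("top",im),("side",side)):
  for col,Q,X in(((0,255,0),[*m,y],box(84,32,0,p[2]+7)),((0,0,255),[488.4,126.3,.09],box(50,102,0,24))):
    pts=proj(n,place(X,Q))[[0,2,6,4]]
    cv2.polylines(I,[(pts*16).astype(np.int32)],True,col,1,cv2.LINE_AA,4)
cv2.imwrite("pics/c13.png",np.hstack([cv2.resize(im[160:280,220:340],(400,400),interpolation=3),cv2.resize(side[130:250,230:350],(400,400),interpolation=3)]))
E
```

```text
t 36.88 at [487.  114.   70.8] 1.676 w 31.2 F [ 0.6  0.3 -0.8] 30.0
[[0.0002, 0.0007, 0.0112], [0.0002, 0.0007, 0.0112], [0.0002, 0.0007, 0.0112], [0.0002, 0.0007, 0.0112]] [0.2, 0.2, 0.2, 0.2]
```

View pics/c13.png

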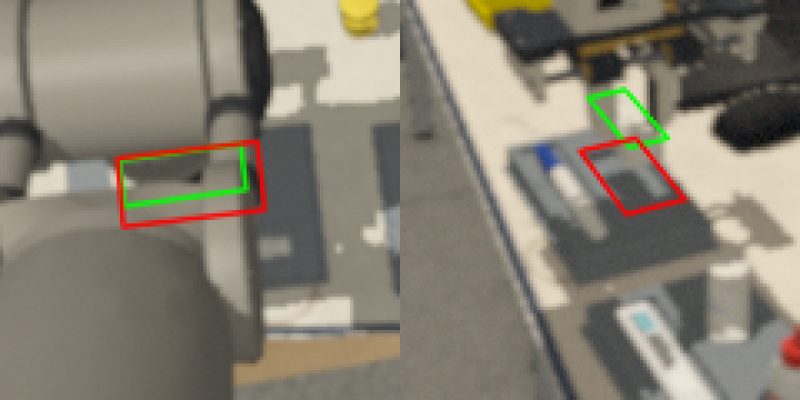

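Emit:
jog_arm(
  dp=[
    [0.001,0.0025,0.02],
    [0,0,0.013],
    [0,0,0.006],
    [0,0,0.005],
    [0,0,0],
    [0,0,0],
  ],
  twist=[0.8,0,0,0,0,0],
)

```text
time: 37.72
tool_pos: [489.3, 115.3, 26.8]
tcp_rot: [3.141, -0.0, 1.663]
contact_force: [0.0, -0.9, -0.2]
grip_width: 31.5
finger_force: 30.0
```

Emit:
jog_arm(
  dp=[
    [0,0,0],
    [0,0,0],
    [0,0,0],
    [0,0,-0.005],
    [0,0,-0.015],
    [0,0,-0.03],
    [0,0,-0.05],
    [0,0,-0.03],
    [0,0,0],
    [0,0,0],
  ],
  twist=[0,0,0,0,0,0,0,0,0,0],
  jaw=0.036,
)

```text
time: 38.98
tool_pos: [488.6, 115.3, 156.4]
tcp_rot: [-3.141, -0.0, 1.663]
contact_force: [-1.6, -0.8, -0.2]
grip_width: 36.0
finger_force: 0.0
```

Emit:
jog_arm(
  dp=[
    [0.03,0,-0.02],
    [0.04,0,-0.02],
    [0.04,0,0],
    [0.04,0,0],
    [0.04,0,0],
    [0.04,0,0],
    [0.04,0,0],
    [0.02,0,0],
    [0,0,0],
    [0,0,0],
  ],
  twist=[0,0,0,0,0,0,0,0,0,0],
)

```text
time: 40.22
tool_pos: [462.6, 402.8, 196.1]
tcp_rot: [-3.141, 0.001, 1.662]
contact_force: [0.3, -0.4, -0.1]
grip_width: 35.7
finger_force: 0.0
```

```bash
python3 - <<'E'
from h import *
im=bot.capture("top");side=bot.capture("side");go()
cv2.imwrite("pics/c14.png",np.vstack([cv2.resize(im[165:260,232:442],(663,300),interpolation=3),np.hstack([cv2.resize(side[150:240,250:350],(333,300),interpolation=3),cv2.resize(side[190:290,280:390],(330,300),interpolation=3)])]))
E
```

```text
t 40.33 at [462.9 402.7 196.6] 1.661 w 36.0 F [1.3 0.1 0.5] 0.0
```

View pics/c14.png

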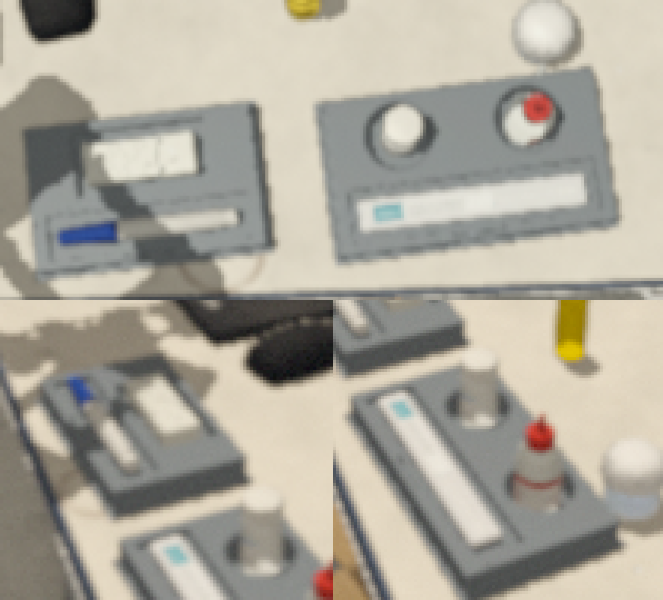

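```bash
python3 -c "
from plant import bot
print(bot.close_job())"
```

```text
the job is handed in; nothing more can be done
None
```

The job is handed in at about 40 s of the 112 s allowed, with no verdict returned. In the last pictures the swab pack, vial and dropper bottle sit in the swab tray, the pen and mailer lie in the smear tray, and the foil jar and yellow vial are untouched.

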